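# Unlatch the drawer unit's gate and draw out the top drawer

## Task

A small wooden drawer unit stands on the bench with a steel retaining gate across its front, held shut by a gravity latch. Press the thumb lever down gently to lift the latch bar out of its keeper - only as far as it goes freely: never force the bar against the keeper - draw the gate off with the lever held down, let the bar drop, and swing the gate back until it stands about square to the front or farther. Then pull the upper drawer out by about 10 cm and let go, leaving the gate open and the other things where they stand.

Things in the scene. Friction and masses are not known exactly. Their poses are not given: they have to be found in the camera images.
- drawer_unit: Plywood drawer unit, 170 mm deep (x) x 200 wide (y) x 170 high, fixed on the bench. Origin: centre of its underside; its front with two drawers faces its own -x. A steel gate, 27 to 157 mm high, stands across the front, mid-plane 93 mm before the drawer fronts (x = -178 mm), hinged on the right post (y = -116 mm), latched to the left post (inner face y = +114 mm, 188 mm high).
- gate_hinge (a point): Point on the gate's upright hinge axis, 122 mm above the bench. Turns with the gate: y runs along it from hinge to free end (208 mm), x to its inner side. Bars 12 mm thick, top rail 145 to 157 mm high. Inside, 22 to 28 mm behind the mid-plane, the latch bar lies 126 to 140 mm high; shut fingers 110 mm along the gate can push the open gate back by its flank (under 3 N).
- thumb_pad (a point): Where to press the thumb lever: on its dished steel pad, 47 mm before the gate's mid-plane, 170 mm along the gate from the hinge axis, about 135 mm above the bench at rest. The pad is 34 mm wide and slopes up outward (0.4 rad at rest); 16 mm outside this point it ends in an upturned lip, 16 mm high, by which fingertips standing in the dish can draw the gate open.
- thumb_lever (a joint): rad: 0 at rest, grows as the pad goes down (45 mm radius); springs back. Needs 2 to 4 N at the pad until the bar bears on the keeper's upper guard, then stiff, about 10 N per mm. The keeper sits in slots at another height each time, not measured: the guard is met 6 to 24 mm down, the bar clears the hook only over the last 2 mm. Press till 5 to 7 N is felt, hold that while drawing the gate off.
- latch_bar: Flat steel bar, 6 x 14 x 175 mm, on the gate's inner side; origin at its pivot, 60 mm along the gate from the hinge axis, y along the bar to its free end, which lies behind the hook of the keeper on the left post and under the keeper's guard. Falls back by its weight. At the keeper (gate under 0.08 rad) it may bear 25 N at most (11 N at the pad), on guard or hook.
- gate (a joint): rad: 0 shut, grows as the free end swings towards the robot, about 1.57 square to the front, stop at 1.75. While latched it has 0.01 of play; from 0.08 on the bar is off the keeper and the lever may be let go. Light friction (under 1 N at the free end): it stays about where it is left.
- drawer_unit_drawer0 (a joint): m: how far the upper drawer is out, 0 shut, 0.11 at its stop; starts up to 8 mm out. It slides towards the unit's own -x with 1 to 2 N and stays where it is left. The shut gate blocks it; from 1.25 rad on the gate is clear of it.
- drawer_unit_drawer0_handle (a point): Middle of the upper drawer's bar handle: round steel bar, 11 mm thick, 100 mm long across the drawer (unit's y), 35 mm before the drawer front, 132 mm above the bench, 38 mm below the unit's top edge. Can be pinched from above. (The lower drawer has the same handle 73 mm lower.)
- masking_tape: Roll of masking tape, 104 mm across, 25 mm high, on top of the unit; origin under its centre. Leave it.
- spur_centre: Steel drive centre, 27 mm across, 76 mm tall, standing on top of the unit at the right; origin under it. Leave it.
- wax_tin: Round tin, 70 mm across, 24 mm high, on the bench left of the unit; origin under its centre. Leave it.
- turned_finial: Turned red wooden finial, 38 mm across, 86 mm tall, standing on the bench before the vice; origin under it. Leave it.
- scissors: Blue-handled scissors, 199 mm long, flat on the bench at the right; origin near the middle. Leave them.

How it is judged:
On the way, in this order (a step that is already met when the one before it is completed fails the run):
1. the thumb lever is pressed down while the gate is still shut (value of joint thumb_lever above 0.1 rad and value of joint gate below 0.05 rad), for 0.1 s.
2. the gate is swung back, thumb lever up and bar dropped, the upper drawer still in (value of joint gate above 1.25 rad and value of joint thumb_lever below 0.06 rad and value of joint drawer_unit_drawer0 below 0.04 m), for 0.2 s.
3. the upper drawer is drawn out (value of joint drawer_unit_drawer0 above 0.08 m), for 0.2 s.
At the end, for the whole second after the job is handed in: The gate stands open by more than 1.25 rad and at rest, the upper drawer is out by more than 80 mm, the thumb lever is up again and the latch bar down (value of joint gate above 1.25 rad and value of joint drawer_unit_drawer0 above 0.08 m and value of joint thumb_lever below 0.06 rad and velocity of joint gate between -0.05 and 0.05 rad/s); the robot touches nothing.
It fails at once if the latch bar is forced while the gate is at its keeper (contact force between latch_bar and anything else above 25 N and value of joint gate below 0.08 rad).
It fails at once if one of the other things is shifted by more than 30 mm (distance of any of masking_tape, spur_centre, wax_tin, turned_finial, scissors from where it was at the start of the episode above 0.03 m).
It also fails if it takes over 54 s, if anything falls off the work surface, if the arm or the gripper's body presses on something with over 40 N, if the wrist force passes 120 N, or if a joint passes its speed limit or range.

## Robot

A 7-joint arm with a two-finger parallel gripper is mounted at the origin on a cart in front of the work surface, level with it; the furniture and walls round the work are solid. World frame = base frame: x ahead of the robot, y to its left, z up, the work surface at z = 0. Lengths are in m, angles in rad, forces in N, time in s.
With the tool pointing down it reaches from about 0.4 to 0.875 m from the base axis. Payload 19.3 kg.
Tool frame: the origin (TCP) lies at the very end of the fingers, on their centre line; the grasp point (between the pads) lies 19 mm behind it; z points along the fingers, y is the line along which they close (so a half turn about z gives the same grasp; the last joint's range is limited). The gripper opens to 85 mm and grips with 20 to 120 N. Pads are 22 mm wide; open, the fingers measure 114 mm over their backs; the gripper's body (76 mm by 85 mm) begins 54 mm behind the grasp point. The pads swing forward as they close: fully open they stand 13 mm farther back than shut.
Start: joints at [-1.223, 0.521, -0.036, 1.599, 0.021, 1.021, -0.113], TCP at [0.254, 0.571, 0.231] pointing down, gripper open.
Joint ranges: [-2.91, 2.91], [-0.3, 2.13], [-1.5, 1.42], [0.17, 2.43], [-1.26, 4.41], [0.16, 1.93], [-2.52, 2.52]. Speed limits (rad/s): [1.89, 1.89, 2.39, 2.39, 3.01, 3.01, 3.01].

## Interface

Orientations are given as [roll, pitch, yaw] about the fixed x, y, z axes, in that order (R = Rz(yaw) Ry(pitch) Rx(roll)).
In Python, from workcell import monitor, viewer, bot gives the robot as it stands.
- The arm moves only by the tool move_arm, never from a script. Its arguments are lists of equal length, an entry for each row: "gripper": the opening, from 0 (shut) to 1 (fully open); "linear": the shift along the tool's x, y, z in cm, a list of three; "twist": the turn about the tool's z in degrees. A call has 1 to 8 rows; each row shifts and turns the commanded pose from where the row before left it, along the tool's axes as they then stand; what a row does not reach is not made up. A row lasts 1/10 s, in which the tool goes at most 50 mm and 8.59 degrees, less where a joint would pass 70% of its speed; a pose out of reach is approached as far as the arm can. A call with a gripper value outside its range is refused whole. The fingers move at their own pace and stop on an object; "squeeze" is the grip in N (left out, the last holds). Time passes only in rows, so rows that do not move let the fingers close. It gives the time, the measured TCP pose, the force, the opening and the grip force at its end, in the units of the state.
- monitor.observe(): the state, without advancing time (a new reading comes with each control period).
- viewer.grab_frame(name): name is "side" or "top"; returns a dict with "img" (480x640x3 uint8, red, green, blue), "K" (3x3 intrinsics, pixels), "k1" (the pictures are not rectified: a ray, as slopes to the right and down, at radius r is drawn at 1 + k1 r^2 times it, then the intrinsics apply), "eye" and "rotation" of the camera in the world. Camera axes: x right, y up, looking along -z (the intrinsics and any distortion apply to the point x, -y, -z); pixel columns grow to the right and rows downward; lengths in m; the calibration is good to about 2 mm. A picture is of the moment at which its call begins. There is no depth.
- bot.job_done(): hands the job in; it is judged then, once.
The state is a dict: "clock": time; "qpos": joint angles; "qd": joint speeds; "joint_efforts": joint torques, N m; "position": TCP position; "tool_rot": TCP orientation; "force": force on the tool from outside, world axes, zero at the start; "moment": the same for the moment, N m; "grip_width": finger opening in m; "finger_force": force on a finger pad.
Only numpy, scipy, OpenCV 4.12 (cv2) and the standard library are available. Lean on these libraries where they do the work, as an engineer would, in place of code of your own. Each camera call takes 0.05 s, during which the arm holds its last target. There are 200 camera calls.

## Working session

There is one attempt and no reset: what is moved stays moved. The work goes in short steps, Python scripts to look and compute and a tool call to move; the robot and the scene stay as the last step left them, time stands still between calls to the robot, and variables do not carry over. Pictures are saved under pics/ and viewed, at most 11 in all, crops included, and the job is handed in when it is done.

Besides the shell and the picture viewer there is one more tool, called as name(argument=value, ...), one argument or row to a line, values as JSON. move_arm: Moves the arm, as the interface text tells. Its arguments: {"type":"object","properties":{"gripper":{"type":"array"},"linear":{"type":"array"},"twist":{"type":"array"},"squeeze":{"type":"number"}},"required":["gripper","linear","twist"]}

```bash
ls; mkdir -p pics
cat > h.py <<'E'
import numpy as np, cv2, pickle
from workcell import monitor, viewer, bot
def grab(n,f):
    d=viewer.grab_frame(n); cv2.imwrite(f'pics/{f}.png',d['img'][:,:,::-1]); pickle.dump(d,open(f'pics/{f}.pkl','wb')); return d
def load(f): return pickle.load(open(f'pics/{f}.pkl','rb'))
def proj(d,P):
    p=(np.atleast_2d(P)-d['eye'])@np.array(d['rotation']); p=p*[1,-1,-1]
    s=p[:,:2]/p[:,2:]; s=s*(1+d['k1']*(s**2).sum(1,keepdims=True))
    K=np.array(d['K']); return s@K[:2,:2].T+K[:2,2]
E
python3 - <<'E'
from h import *
print(monitor.observe())
for n in('side','top'):
    d=grab(n,n+'0'); print(n,d['K'],d['k1'],d['eye'],d['rotation'])
E
```

```text
pics
{'clock': 0.0, 'qpos': array([-1.22322879,  0.52202477, -0.03632511,  1.59998184,  0.02120897,
        1.02106921, -0.11280447]), 'qd': array([-0.00075203,  0.00094621, -0.00079722,  0.00029188, -0.00235226,
        0.00046418, -0.00056847]), 'joint_efforts': array([-2.67647505e-03, -9.27132154e+01,  1.97863653e+00, -3.69955266e+01,
        1.77819299e-02,  8.01015180e-03, -4.16384887e-05]), 'position': array([0.25348248, 0.57094252, 0.23072842]), 'tool_rot': array([-3.14049806e+00,  8.53861478e-05,  2.72381296e+00]), 'force': array([ 0.25368629, -0.51925738,  0.36357875]), 'moment': array([ 0.00966589, -0.03816478, -0.02540283]), 'finger_force': 0.0, 'grip_width': 0.08544236495458377}
side [[527.7697279    0.         320.15743559]
 [  0.         527.7697279  240.36846786]
 [  0.           0.           1.        ]] -0.07612276122414861 [ 0.50173792 -0.77576109  0.92897526] [ 0.71108323 -0.01568738 -0.0703654 ]
top [[582.88771675   0.         318.68864502]
 [  0.         582.88771675 233.14869175]
 [  0.           0.           1.        ]] -0.11212276470751355 [ 0.46971632 -0.07057895  1.56509144] [ 6.53965435e-02 -7.54569189e-05 -1.54302111e+00]
```

View pics/side0.png

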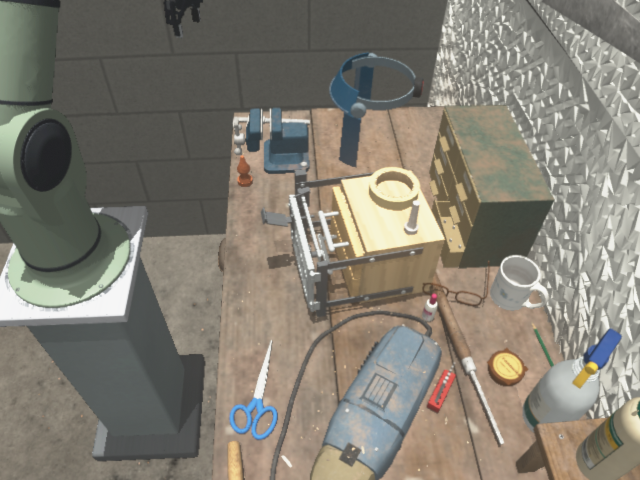

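View pics/top0.png

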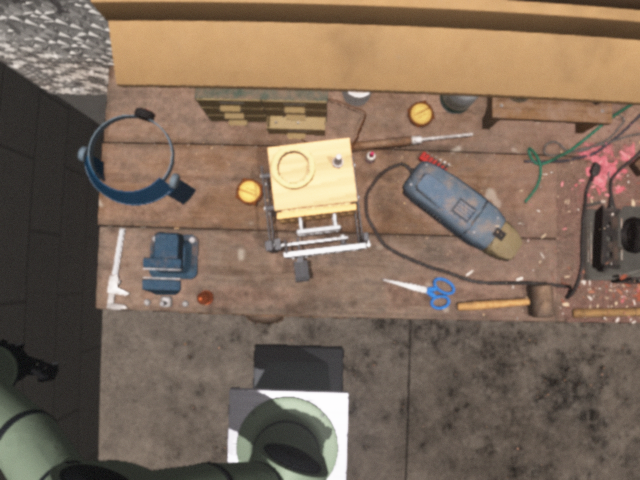

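The side view shows the unit with its gate, the pad at about (277,217) and the finial at (244,170). In the top view the unit's top spans (267,149) to (357,205) and the pad is at about (302,268). I'll enlarge both for corner picks.

Run:
```python
from h import *
a=load('top0')['img'][130:290,230:390]; b=load('side0')['img'][140:340,240:460]
a=cv2.resize(a,(800,800),interpolation=cv2.INTER_CUBIC)[:600*1]
cv2.imwrite('pics/c1.png',cv2.resize(load('top0')['img'][130:286,230:390],None,fx=3.8,fy=3.8,interpolation=2)[:,:,::-1])
cv2.imwrite('pics/c2.png',cv2.resize(load('side0')['img'][150:325,245:455],None,fx=3.4,fy=3.4,interpolation=2)[:,:,::-1])
```

```text
(no output)
```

View pics/c1.png

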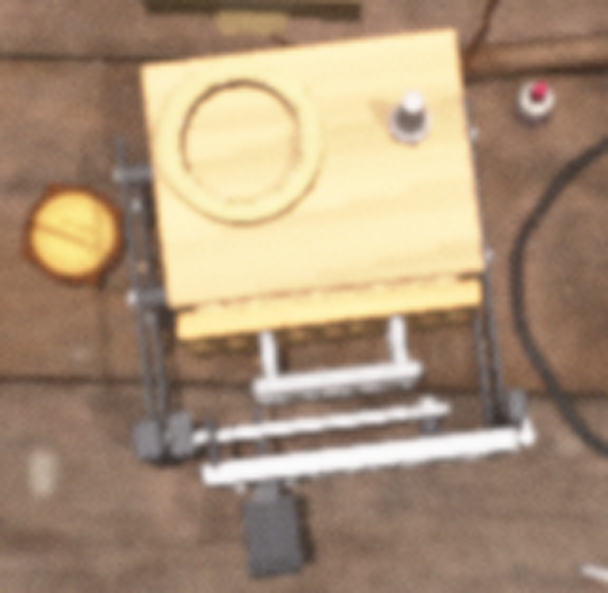

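View pics/c2.png

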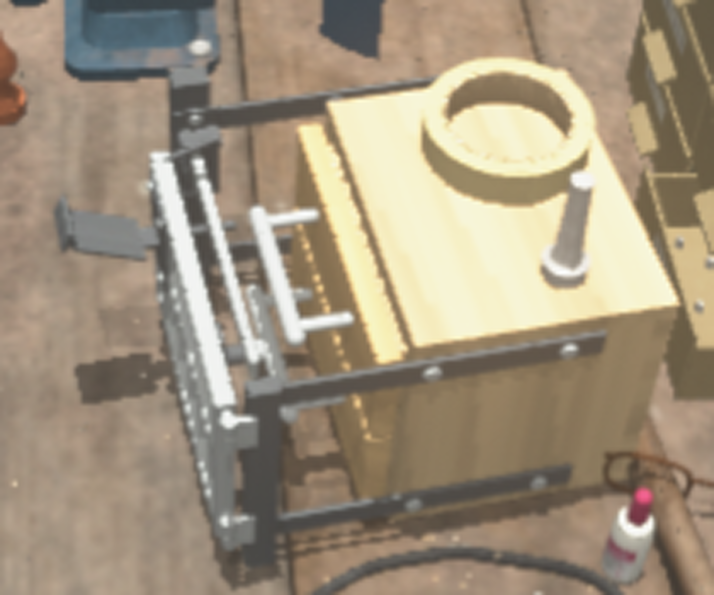

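c1 and c2 give the top board's corners, the gate rail's left end at c1 (207,472) and c2 (160,157), and the pad at c1 (272,535) and c2 (105,232). Next I'll fit the pose.

```bash
cat >> h.py <<'E'
from scipy.spatial.transform import Rotation as Ro
def proj(d,P):
    R=Ro.from_euler('xyz',d['rotation']).as_matrix()
    p=(np.atleast_2d(P)-d['eye'])@R; p=p*[1,-1,-1]
    s=p[:,:2]/p[:,2:]; s=s*(1+d['k1']*(s**2).sum(1,keepdims=True))
    K=np.array(d['K']); return s@K[:2,:2].T+K[:2,2]
def tri(ds,px):
    from scipy.optimize import least_squares
    return least_squares(lambda X:np.concatenate([proj(d,X)[0]-p for d,p in zip(ds,px)]),[.6,0,.1]).x
def c1(u,v): return np.array([230+u/3.8,130+v/3.8])
def c2(u,v): return np.array([245+u/3.4,150+v/3.4])
E
python3 - <<'E'
from h import *
from scipy.optimize import least_squares
T,S=load('top0'),load('side0')
def pts(f): return [(T,(.085,.1,.17),c1(142,67)),(T,(.085,-.1,.17),c1(457,30)),(T,(f,-.1,.17),c1(484,272)),(T,(f,.1,.17),c1(168,305)),
 (S,(.085,-.1,.17),c2(677,303)),(S,(f,.1,.17),c2(327,101)),(S,(f,-.1,.17),c2(415,350)),
 (T,(-.178,.092,.157),c1(207,472)),(S,(-.178,.092,.157),c2(160,157))]
def W(p,L): return Ro.from_euler('z',p[2]).apply(L)+[p[0],p[1],0]
def res(p): return np.concatenate([proj(d,W(p,L))[0]-q for d,L,q in pts(p[3])])
r=least_squares(res,[.75,.0,.1,-.07]); p=r.x; print(p,r.fun.reshape(-1,2).round(1))
print('hinge',W(p,[-.178,-.116,.122]),'pad',W(p,[-.225,.054,.135]),'handle',W(p,[-.12,0,.132]))
print('pad px',(proj(T,W(p,[-.225,.054,.135]))-[230,130])*3.8,(proj(S,W(p,[-.225,.054,.135]))-[245,150])*3.4)
print('tri pad',tri([T,S],[c1(273,530),c2(108,235)]))
h=[tri([T,S],[c1(a,b),c2(c,e)]) for a,b,c,e in((258,391,258,212),(418,372,295,338))];print('handle ends',h)
print('finial',tri([T,S],[[205,297],[244,170]]),'post top',W(p,[-.178,.13,.188]))
E
```

```text
[ 0.69808361 -0.05013555  0.14834384 -0.07005292] [[ 0.4 -0.6]
 [-0.8 -0.7]
 [ 0.1 -1.5]
 [ 0.8 -0.3]
 [-0.1  0.7]
 [-0.7  1.1]
 [-0.7 -0.3]
 [-0.6  0.1]
 [-1.2 -1.1]]
hinge [ 0.53918339 -0.19117002  0.122     ] pad [ 0.46757352 -0.02998371  0.135     ] handle [ 0.57940155 -0.0678716   0.132     ]
pad px [[273.80512925 538.51623207]] [[ 91.91237968 233.53857643]]
tri pad [ 0.47547003 -0.02911972  0.13211242]
handle ends [array([ 0.56646677, -0.01697133,  0.13418743]), array([ 0.5810185 , -0.12018823,  0.1364456 ])]
finial [0.39490607 0.2238314  0.04613797] post top [0.5028245  0.05212822 0.188     ]
```

move_arm(
  gripper=[0, 0, 0, 0, 0, 0, 0, 0],
  linear=[
    [-1.4, -1.5, 0],
    [-2.7, -2.8, 0],
    [-3, -3.1, 0],
    [-3, -3.1, 0],
    [-3, -3.1, 0],
    [-3, -3.1, 0],
    [-3, -3.1, 0],
    [-3, -3.1, 0],
  ],
  twist=[0, 0, 0, 0, 0, 0, 0, 0],
  squeeze=30,
)

```text
clock: 0.9
position: [0.3629, 0.2705, 0.2312]
tool_rot: [-3.142, -0.0, 2.724]
force: [2.0, 0.3, 0.6]
grip_width: 0.0001
finger_force: 0.0
```

```bash
python3 - <<'E'
from h import *
T,S=load('top0'),load('side0')
L=tri([T,S],[c1(277,575),c2(64,224)]); p=[.69808,-.05014,.14834]
print(L, Ro.from_euler('z',-p[2]).apply(L-[p[0],p[1],0]))
print(monitor.observe()['qpos'])
E
cat >> h.py <<'E'
def go(x,y,z):
    o=monitor.observe(); R=Ro.from_euler('xyz',o['tool_rot']).as_matrix()
    print('pos',o['position'].round(4),'yaw',o['tool_rot'].round(3),'F',o['force'].round(1),'lin cm',(R.T@(np.array([x,y,z])-o['position'])*100).round(2),'t',round(o['clock'],2))
E
```

```text
[ 0.44857717 -0.03280299  0.1471724 ] [-0.24420038  0.05402227  0.1471724 ]
[-0.79900339  0.2479858   0.03271469  2.03541508 -0.01064681  0.85844311
  0.39267266]
```

move_arm(
  gripper=[0, 0, 0, 0, 0, 0, 0, 0],
  linear=[
    [-3, -3.1, 0],
    [-3, -3.1, 0],
    [-3, -3.1, 0],
    [-3, -3.1, 0],
    [-3, -3.1, 0],
    [-3, -3.1, 0],
    [-2.5, -2.9, 0],
    [-1.4, -1.6, 0],
  ],
  twist=[0, 0, 0, 0, 0, 0, 0, 0],
)

```text
clock: 1.7
position: [0.4693, -0.0308, 0.2312]
tool_rot: [-3.141, 0.0, 2.721]
force: [0.3, 1.2, -0.2]
grip_width: -0.0003
finger_force: 0.0
```

move_arm(
  gripper=[0, 0, 0, 0, 0, 0, 0, 0],
  linear=[
    [0, 0, 0],
    [0, 0, 0],
    [0, 0, 0],
    [0, 0, 0],
    [0, 0, 0],
    [0, 0, 0],
    [0, 0, 0],
    [0, 0, 0],
  ],
  twist=[8, 8, 8, 8, 8, 8, 8, 8],
)

```text
clock: 2.5
position: [0.4689, -0.0277, 0.2312]
tool_rot: [-3.141, 0.0, 1.601]
force: [-0.8, -0.1, -0.3]
grip_width: 0.0001
finger_force: 0.0
```

move_arm(
  gripper=[0, 0, 0, 0, 0, 0, 0, 0],
  linear=[
    [0, 0, 0],
    [0, 0, 0],
    [0, 0, 0],
    [0, 0, 0],
    [0, 0, 0],
    [0, 0, 0],
    [0, 0, 0],
    [0, 0, 0],
  ],
  twist=[8, 8, 8, 8, 8, 8, 8, 8],
)

```text
clock: 3.3
position: [0.469, -0.0277, 0.2312]
tool_rot: [-3.141, 0.0, 0.484]
force: [0.7, -0.6, 0.4]
grip_width: -0.0001
finger_force: 0.0
```

move_arm(
  gripper=[0, 0, 0, 0, 0],
  linear=[
    [0, 0, 1.5],
    [0, 0, 1.5],
    [0, 0, 1.2],
    [0, 0, 0.6],
    [0, 0, 0],
  ],
  twist=[8, 8, 3.6, 0, 0],
)

```text
clock: 3.8
position: [0.4687, -0.0278, 0.1828]
tool_rot: [3.141, 0.001, 0.15]
force: [-1.2, -0.1, -0.7]
grip_width: 0.0001
finger_force: 0.0
```

Run:
```python
from h import *
go(.4696,-.0297,.165); print(monitor.observe()['qpos'])
d=grab('side','side1'); cv2.imwrite('pics/c3.png',cv2.resize(d['img'][150:300,220:400],None,fx=4,fy=4,interpolation=2)[:,:,::-1])
```

```text
pos [ 0.4687 -0.0278  0.1828] yaw [3.141e+00 1.000e-03 1.500e-01] F [-1.2 -0.1 -0.7] lin cm [0.06 0.2  1.78] t 3.8
[-0.63427572  0.44514874  0.74934405  2.0719468  -0.42843279  0.78218024
 -1.04298465]
```

View pics/c3.png

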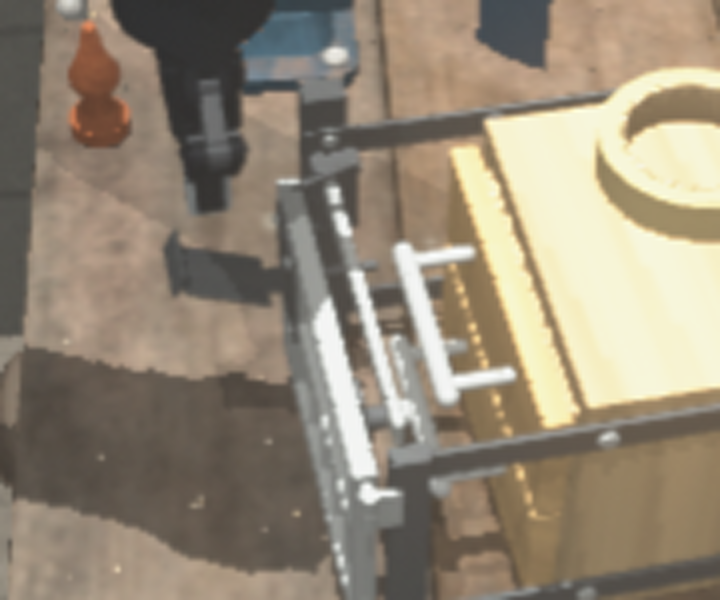

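The fingertips, at c3 (207,210), stand above the pad dish at (215,265). The lip is at (172,260). Next I descend.

move_arm(
  gripper=[0, 0, 0, 0, 0, 0, 0],
  linear=[
    [0, 0.2, 0.6],
    [0, 0, 0.8],
    [0, 0, 0.8],
    [0, 0, 0.6],
    [0, 0, 0.4],
    [0, 0, 0.3],
    [0, 0, 0],
  ],
  twist=[0, 0, 0, 0, 0, 0, 0],
)

```text
clock: 4.55
position: [0.4693, -0.0298, 0.148]
tool_rot: [3.142, 0.001, 0.148]
force: [-0.4, -0.2, -0.6]
grip_width: 0.0003
finger_force: 0.0
```

move_arm(
  gripper=[0, 0, 0, 0],
  linear=[
    [0, 0, 0.2],
    [0, 0, 0.2],
    [0, 0, 0.2],
    [0, 0, 0],
  ],
  twist=[0, 0, 0, 0],
)

```text
clock: 4.95
position: [0.4693, -0.0297, 0.1421]
tool_rot: [3.142, 0.0, 0.148]
force: [0.2, 0.1, 0.4]
grip_width: -0.0001
finger_force: 0.0
```

move_arm(
  gripper=[0, 0, 0, 0],
  linear=[
    [0, 0, 0.2],
    [0, 0, 0.2],
    [0, 0, 0.1],
    [0, 0, 0],
  ],
  twist=[0, 0, 0, 0],
)

```text
clock: 5.35
position: [0.4694, -0.0297, 0.1372]
tool_rot: [3.142, 0.0, 0.148]
force: [0.1, 1.0, 0.4]
grip_width: 0.0002
finger_force: 0.4
```

move_arm(
  gripper=[0, 0],
  linear=[
    [0, 0, 0.2],
    [0, 0, 0],
  ],
  twist=[0, 0],
)

```text
clock: 5.55
position: [0.4694, -0.0297, 0.1352]
tool_rot: [3.142, -0.0, 0.148]
force: [0.8, -1.2, 1.4]
grip_width: 0.0
finger_force: 0.8
```

move_arm(
  gripper=[0, 0],
  linear=[
    [0, 0, 0.06],
    [0, 0, 0],
  ],
  twist=[0, 0],
)

```text
clock: 5.75
position: [0.4694, -0.0297, 0.1347]
tool_rot: [3.142, 0.0, 0.148]
force: [-0.6, 0.2, 2.0]
grip_width: 0.0001
finger_force: 0.9
```

Run:
```python
from h import *
import time
for i in range(3):
    o=monitor.observe(); print(o['clock'],o['force'].round(2),o['joint_efforts'].round(2))
F=[]
for i in range(6):
    viewer.grab_frame('side'); o=monitor.observe(); F.append(o['force'])
print(np.array(F).round(1),o['clock'])
```

```text
5.75 [-0.63  0.23  1.98] [-9.000e-02 -6.608e+01  1.326e+01 -2.335e+01 -1.000e-01 -1.000e-01
  2.000e-02]
5.75 [-0.63  0.23  1.98] [-9.000e-02 -6.608e+01  1.326e+01 -2.335e+01 -1.000e-01 -1.000e-01
  2.000e-02]
5.75 [-0.63  0.23  1.98] [-9.000e-02 -6.608e+01  1.326e+01 -2.335e+01 -1.000e-01 -1.000e-01
  2.000e-02]
[[-0.4 -0.5  1.7]
 [-0.7 -0.1  2.9]
 [-0.3 -0.2  2.2]
 [-0.5 -0.5  2.7]
 [ 0.1 -0.3  1.9]
 [-1.5 -0.2  2. ]] 6.05
```

move_arm(
  gripper=[0, 0],
  linear=[
    [0, 0, 0.06],
    [0, 0, 0],
  ],
  twist=[0, 0],
)

```text
clock: 6.25
position: [0.4694, -0.0298, 0.1341]
tool_rot: [3.142, 0.0, 0.148]
force: [-0.3, -0.3, 1.0]
grip_width: -0.0002
finger_force: 0.9
```

move_arm(
  gripper=[0, 0],
  linear=[
    [0, 0, 0.06],
    [0, 0, 0],
  ],
  twist=[0, 0],
)

```text
clock: 6.45
position: [0.4694, -0.0297, 0.1334]
tool_rot: [3.142, 0.0, 0.148]
force: [0.0, -0.5, 2.6]
grip_width: -0.0002
finger_force: 0.9
```

move_arm(
  gripper=[0, 0],
  linear=[
    [0, 0, 0.07],
    [0, 0, 0],
  ],
  twist=[0, 0],
)

```text
clock: 6.65
position: [0.4694, -0.0297, 0.1328]
tool_rot: [3.142, 0.0, 0.148]
force: [0.0, -0.1, 2.3]
grip_width: 0.0001
finger_force: 0.9
```

move_arm(
  gripper=[0, 0],
  linear=[
    [0, 0, 0.07],
    [0, 0, 0],
  ],
  twist=[0, 0],
)

```text
clock: 6.85
position: [0.4694, -0.0297, 0.132]
tool_rot: [3.142, 0.0, 0.148]
force: [-1.5, -0.9, 2.5]
grip_width: 0.0001
finger_force: 0.9
```

move_arm(
  gripper=[0, 0],
  linear=[
    [0, 0, 0.07],
    [0, 0, 0],
  ],
  twist=[0, 0],
)

```text
clock: 7.05
position: [0.4694, -0.0297, 0.1313]
tool_rot: [3.142, 0.0, 0.148]
force: [-0.6, -0.5, 2.4]
grip_width: -0.0004
finger_force: 0.9
```

move_arm(
  gripper=[0, 0],
  linear=[
    [0, 0, 0.07],
    [0, 0, 0],
  ],
  twist=[0, 0],
)

```text
clock: 7.25
position: [0.4693, -0.0297, 0.1306]
tool_rot: [3.142, 0.0, 0.148]
force: [-0.1, 0.2, 1.6]
grip_width: 0.0
finger_force: 1.0
```

move_arm(
  gripper=[0, 0],
  linear=[
    [0, 0, 0.07],
    [0, 0, 0],
  ],
  twist=[0, 0],
)

```text
clock: 7.45
position: [0.4693, -0.0297, 0.1299]
tool_rot: [3.142, 0.0, 0.148]
force: [-1.3, -0.9, 2.8]
grip_width: 0.0005
finger_force: 1.0
```

move_arm(
  gripper=[0, 0],
  linear=[
    [0, 0, 0.07],
    [0, 0, 0],
  ],
  twist=[0, 0],
)

```text
clock: 7.65
position: [0.4694, -0.0297, 0.1293]
tool_rot: [-3.142, 0.0, 0.148]
force: [-0.4, -0.4, 2.1]
grip_width: -0.0002
finger_force: 1.0
```

move_arm(
  gripper=[0, 0],
  linear=[
    [0, 0, 0.07],
    [0, 0, 0],
  ],
  twist=[0, 0],
)

```text
clock: 7.85
position: [0.4694, -0.0297, 0.1286]
tool_rot: [3.142, -0.0, 0.148]
force: [-0.7, -0.9, 3.1]
grip_width: -0.0
finger_force: 1.0
```

move_arm(
  gripper=[0, 0],
  linear=[
    [0, 0, 0.07],
    [0, 0, 0],
  ],
  twist=[0, 0],
)

```text
clock: 8.05
position: [0.4694, -0.0298, 0.1278]
tool_rot: [3.142, 0.0, 0.148]
force: [-1.2, 0.1, 1.7]
grip_width: -0.0001
finger_force: 1.0
```

move_arm(
  gripper=[0, 0],
  linear=[
    [0, 0, 0.07],
    [0, 0, 0],
  ],
  twist=[0, 0],
)

```text
clock: 8.25
position: [0.4694, -0.0297, 0.1271]
tool_rot: [3.142, 0.0, 0.148]
force: [-1.5, -1.1, 2.3]
grip_width: -0.0002
finger_force: 1.0
```

move_arm(
  gripper=[0, 0],
  linear=[
    [0, 0, 0.07],
    [0, 0, 0],
  ],
  twist=[0, 0],
)

```text
clock: 8.45
position: [0.4694, -0.0298, 0.1264]
tool_rot: [3.142, 0.0, 0.148]
force: [-1.4, 0.4, 1.4]
grip_width: -0.0002
finger_force: 1.1
```

move_arm(
  gripper=[0, 0],
  linear=[
    [0, 0, 0.08],
    [0, 0, 0],
  ],
  twist=[0, 0],
)

```text
clock: 8.65
position: [0.4694, -0.0297, 0.1256]
tool_rot: [3.142, 0.0, 0.148]
force: [-1.5, -0.4, 2.2]
grip_width: -0.0002
finger_force: 1.2
```

move_arm(
  gripper=[0, 0],
  linear=[
    [0, 0, 0.08],
    [0, 0, 0],
  ],
  twist=[0, 0],
)

```text
clock: 8.85
position: [0.4694, -0.0297, 0.1249]
tool_rot: [3.142, 0.0, 0.148]
force: [-1.5, 0.3, 3.8]
grip_width: -0.0002
finger_force: 2.0
```

move_arm(
  gripper=[0, 0],
  linear=[
    [0, 0, 0.02],
    [0, 0, 0],
  ],
  twist=[0, 0],
)

```text
clock: 9.05
position: [0.4694, -0.0297, 0.1247]
tool_rot: [-3.142, 0.0, 0.148]
force: [-2.4, -0.4, 4.0]
grip_width: 0.0001
finger_force: 2.2
```

Run:
```python
from h import *
F=[]
for i in range(8):
    viewer.grab_frame('side'); o=monitor.observe(); F.append(np.r_[o['force'],o['finger_force']])
print(np.mean(F,0).round(2),o['position'],o['clock'])
```

```text
[-2.31 -0.67  5.32  2.25] [ 0.46936015 -0.02972467  0.12470545] 9.45
```

move_arm(
  gripper=[0, 0, 0],
  linear=[
    [-0.1, 0, 0.01],
    [-0.1, 0, 0],
    [0, 0, 0],
  ],
  twist=[0, 0, 0],
)

```text
clock: 9.75
position: [0.4679, -0.0302, 0.1248]
tool_rot: [3.141, -0.001, 0.148]
force: [2.6, -1.5, 3.8]
grip_width: 0.0003
finger_force: 2.4
```

```bash
cat > m.py <<'E'
from h import *
F=[]
for i in range(4):
    viewer.grab_frame('side'); o=monitor.observe(); F.append(np.r_[o['force'],o['finger_force']])
print(np.mean(F,0).round(2),o['position'].round(4),o['clock'])
E
python3 m.py
```

```text
[ 3.34 -2.62  5.09  2.55] [ 0.4678 -0.0302  0.1247] 9.95
```

move_arm(
  gripper=[0, 0, 0],
  linear=[
    [-0.1, 0.06, 0],
    [-0.1, 0.06, 0],
    [0, 0, 0],
  ],
  twist=[0, 0, 0],
)

```text
clock: 10.25
position: [0.4653, -0.0315, 0.1246]
tool_rot: [-3.141, 0.0, 0.148]
force: [2.2, -1.0, 5.2]
grip_width: 0.0003
finger_force: 2.7
```

```bash
python3 m.py
```

```text
[ 1.98 -0.84  5.39  2.72] [ 0.4653 -0.0315  0.1246] 10.45
```

move_arm(
  gripper=[0, 0, 0, 0],
  linear=[
    [-0.1, 0.03, 0],
    [-0.1, 0.03, 0],
    [-0.1, 0.03, 0],
    [0, 0, 0],
  ],
  twist=[0, 0, 0, 0],
)

```text
clock: 10.85
position: [0.4626, -0.0329, 0.1246]
tool_rot: [-3.142, 0.0, 0.148]
force: [1.5, -2.3, 6.3]
grip_width: 0.0
finger_force: 2.6
```

```bash
python3 m.py
python3 - <<'E'
from h import *
d=grab('side','side2'); cv2.imwrite('pics/c4.png',cv2.resize(d['img'][150:300,220:400],None,fx=4,fy=4,interpolation=2)[:,:,::-1])
E
```

```text
[ 1.92 -2.02  5.35  2.65] [ 0.4626 -0.0329  0.1246] 11.05
```

View pics/c4.png

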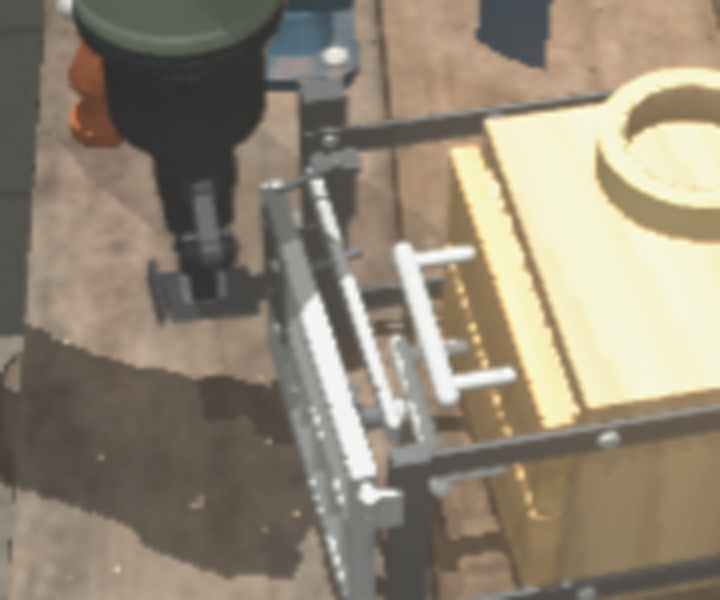

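The rail's free end has moved outward, from c3 (290,182) to c4 (270,187), so the gate is coming off with the bar lifted. I'll continue along the arc.

move_arm(
  gripper=[0, 0, 0, 0, 0],
  linear=[
    [-0.2, 0.06, 0],
    [-0.33, 0.1, 0],
    [-0.33, 0.1, 0],
    [-0.33, 0.1, 0],
    [0, 0, 0],
  ],
  twist=[-0.7, -1.15, -1.15, -1.15, 0],
)

```text
clock: 11.6
position: [0.4509, -0.0387, 0.1245]
tool_rot: [-3.141, 0.001, 0.221]
force: [0.4, -1.3, 2.2]
grip_width: 0.0
finger_force: 0.9
```

move_arm(
  gripper=[0, 0, 0, 0, 0, 0, 0, 0],
  linear=[
    [-0.33, 0.1, 0],
    [-0.5, 0.15, 0],
    [-0.5, 0.15, 0],
    [-0.5, 0.15, 0],
    [-0.5, 0.15, 0],
    [-0.5, 0.15, 0],
    [-0.33, 0.1, 0],
    [0, 0, 0],
  ],
  twist=[-1.15, -1.7, -1.7, -1.7, -1.7, -1.7, -1.15, 0],
)

```text
clock: 12.4
position: [0.4239, -0.0572, 0.1246]
tool_rot: [-3.141, 0.0, 0.409]
force: [0.2, -0.6, 1.9]
grip_width: -0.0003
finger_force: 0.9
```

```bash
python3 m.py
python3 - <<'E'
from h import *
d=grab('side','side3'); cv2.imwrite('pics/c5.png',cv2.resize(d['img'][150:300,220:400],None,fx=4,fy=4,interpolation=2)[:,:,::-1])
E
```

```text
[ 0.17 -0.68  2.03  0.98] [ 0.4244 -0.0567  0.1246] 12.6
```

View pics/c5.png

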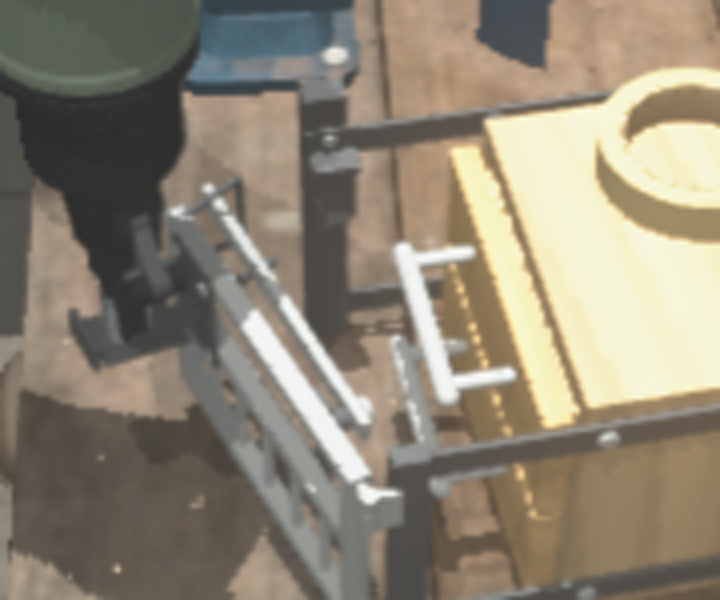

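The gate is open about 0.3 rad, with the rail's free end at c5 (178,213) and the bar clear of the post. I'll release the lever and cross over the gate.

move_arm(
  gripper=[0, 0, 0, 0, 0, 0, 0, 0],
  linear=[
    [0.15, 0, -0.3],
    [0.15, 0, -0.5],
    [0, 0, -0.8],
    [0, 0, -1.2],
    [0, 0, -1.6],
    [0, 0, -1.5],
    [0, 0, -1.1],
    [0, 0, 0],
  ],
  twist=[0, 0, 0, 0, 0, 0, 0, 0],
)

```text
clock: 13.45
position: [0.4277, -0.0555, 0.196]
tool_rot: [3.141, -0.002, 0.409]
force: [0.9, 0.6, -0.3]
grip_width: 0.0002
finger_force: 0.0
```

Run:
```python
from h import *
go(.537,-.070,.195)
d=grab('top','top4'); cv2.imwrite('pics/c6.png',cv2.resize(d['img'][130:286,230:390],None,fx=3.8,fy=3.8,interpolation=2)[:,:,::-1])
```

```text
pos [ 0.4277 -0.0555  0.196 ] yaw [ 3.141e+00 -2.000e-03  4.090e-01] F [ 0.9  0.6 -0.3] lin cm [9.45 5.68 0.13] t 13.45
```

View pics/c6.png

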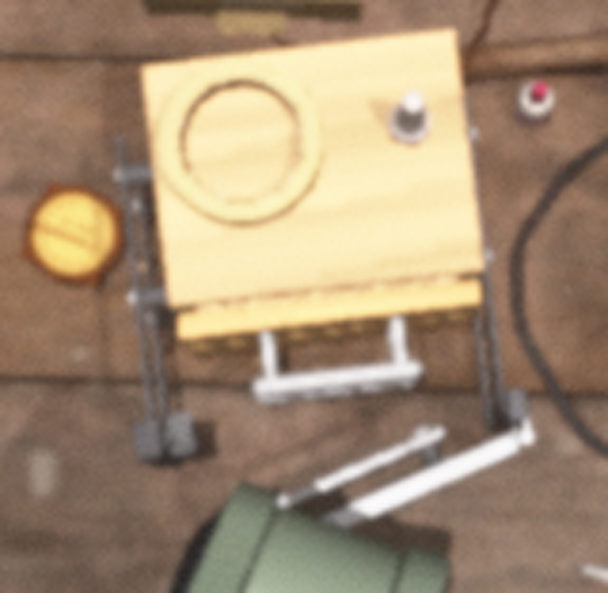

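The top view shows the gate at about 0.33 rad, its rail running from c6 (530,430) to (350,517), and nothing else moved. Next I go inside the gate.

move_arm(
  gripper=[0, 0, 0, 0, 0, 0, 0, 0],
  linear=[
    [1.2, 0.8, 0],
    [2.5, 1.5, 0],
    [2.5, 1.5, 0],
    [2, 1.2, 0],
    [1.2, 0.7, 0],
    [0, 0, 1.6],
    [0, 0, 1.8],
    [0, 0, 1.5],
  ],
  twist=[0, 0, 0, 0, 0, 0, 0, 0],
)

```text
clock: 14.3
position: [0.5355, -0.0706, 0.1439]
tool_rot: [-3.141, 0.001, 0.408]
force: [0.4, -0.4, 0.3]
grip_width: 0.0
finger_force: 0.0
```

move_arm(
  gripper=[0, 0, 0, 0, 0],
  linear=[
    [0, 0, 0],
    [-0.7, 0, 0],
    [-0.8, 0, 0],
    [-0.7, 0, 0],
    [-0.5, 0, 0],
  ],
  twist=[0, 0, 0, 0, 0],
)

```text
clock: 14.8
position: [0.5106, -0.0817, 0.1461]
tool_rot: [3.142, -0.001, 0.408]
force: [-0.1, 0.0, -0.1]
grip_width: 0.0002
finger_force: 0.0
```

move_arm(
  gripper=[0, 0, 0, 0, 0, 0, 0, 0],
  linear=[
    [-0.7, -0.1, 0],
    [-0.78, -0.14, 0],
    [-0.78, -0.14, 0],
    [-0.78, -0.14, 0],
    [-0.78, -0.14, 0],
    [-0.78, -0.14, 0],
    [-0.78, -0.14, 0],
    [-0.78, -0.14, 0],
  ],
  twist=[-2, -4, -4, -4, -4, -4, -4, -4],
)

```text
clock: 15.6
position: [0.4554, -0.1085, 0.146]
tool_rot: [3.141, -0.001, 0.935]
force: [0.1, 0.2, -0.1]
grip_width: 0.0001
finger_force: 0.3
```

Run:
```python
from h import *
o=monitor.observe(); a=.148
r=o['position'][:2]-[.539,-.191]; t=o['tool_rot'][2]
print(r@[np.cos(t),np.sin(t)], r@[-np.sin(t),np.cos(t)], o['force'].round(1), 'theta tool',t-a, o['qpos'].round(2))
```

```text
0.016740122715218884 0.11627947085068231 [ 0.1  0.2 -0.1] theta tool 0.7872130669411203 [-0.25  0.45  0.46  2.1  -0.32  0.66 -0.21]
```

move_arm(
  gripper=[0, 0, 0, 0, 0, 0, 0, 0],
  linear=[
    [-0.78, -0.1, 0],
    [-0.78, -0.1, 0],
    [-0.78, -0.1, 0],
    [-0.78, -0.1, 0],
    [-0.78, -0.1, 0],
    [-0.78, -0.1, 0],
    [-0.78, -0.1, 0],
    [-0.78, -0.1, 0],
  ],
  twist=[-4, -4, -4, -4, -4, -4, -4, -4],
)

```text
clock: 16.4
position: [0.4244, -0.1625, 0.146]
tool_rot: [3.141, 0.0, 1.494]
force: [-0.2, 1.4, -0.6]
grip_width: -0.0001
finger_force: 0.4
```

move_arm(
  gripper=[0, 0, 0, 0, 0],
  linear=[
    [-0.78, -0.1, 0],
    [-0.7, -0.1, 0],
    [-0.5, -0.05, 0],
    [-0.3, 0, 0],
    [0, 0, 0],
  ],
  twist=[-4, -4, -2, -1, 0],
)

```text
clock: 16.9
position: [0.422, -0.1853, 0.1458]
tool_rot: [3.141, 0.0, 1.682]
force: [0.1, -0.3, -0.0]
grip_width: -0.0001
finger_force: 0.0
```

Run:
```python
from h import *
o=monitor.observe(); a=.148
r=o['position'][:2]-[.539,-.191]; t=o['tool_rot'][2]
print(r@[np.cos(t),np.sin(t)], r@[-np.sin(t),np.cos(t)], o['force'].round(1), 'theta tool',t-a, o['qpos'].round(2))
d=grab('side','side5')
cv2.imwrite('pics/c7.png',cv2.resize(d['img'][130:350,180:460],None,fx=2.6,fy=2.6,interpolation=2)[:,:,::-1])
```

```text
0.018697212650576108 0.11568575600384116 [ 0.1 -0.3 -0. ] theta tool 1.5339476644926793 [ 0.08  0.41  0.26  2.11 -0.17  0.64  0.57]
```

View pics/c7.png

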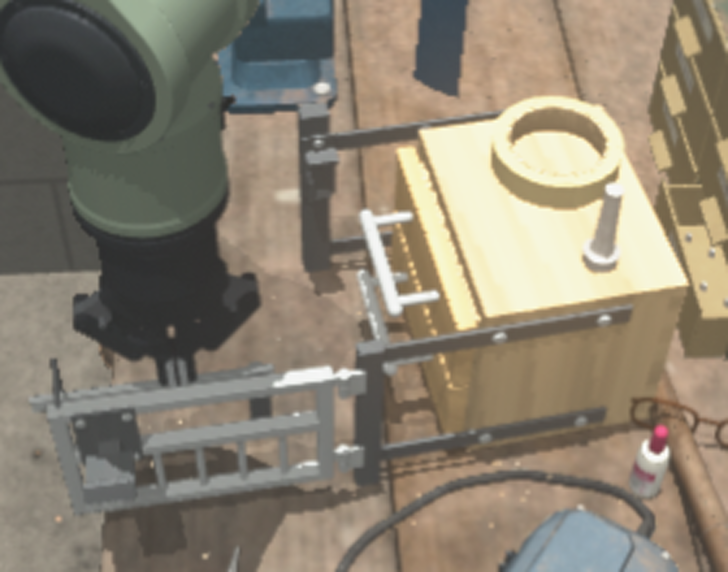

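The gate now stands about square, with its rail from c7 (345,378) to (40,402). I'll back off and go to the handle at c7 (380,262).

move_arm(
  gripper=[0, 0, 0, 0, 0, 0, 0, 0],
  linear=[
    [0.8, 0, 0],
    [1.2, 0, 0],
    [1.5, 0, -0.6],
    [1.5, 0, -1],
    [1.2, 0, -1.6],
    [1, 0, -1.5],
    [0.8, 0, -0.8],
    [0, 0, 0],
  ],
  twist=[0, 0, 0, 0, 0, 0, -2.1, 0],
)

```text
clock: 17.75
position: [0.4134, -0.1039, 0.2013]
tool_rot: [3.14, -0.0, 1.724]
force: [0.5, -0.0, -0.0]
grip_width: -0.0001
finger_force: 0.0
```

Run:
```python
from h import *
go(.576,-.068,.114)
```

```text
pos [ 0.4134 -0.1039  0.2013] yaw [ 3.14  -0.     1.724] F [ 0.5 -0.  -0. ] lin cm [ 1.07 16.6   8.75] t 17.75
```

move_arm(
  gripper=[0.38, 0.38, 0.38, 0.38, 0.38, 0.38, 0.38, 0.38],
  linear=[
    [0.2, 1.2, 0],
    [0.2, 2.5, 0],
    [0.2, 3, 0],
    [0.2, 3, 0],
    [0.3, 3, 0],
    [0, 2.5, 0],
    [0, 1.4, 0],
    [0, 0, 0],
  ],
  twist=[0, 0, 0, 0, 0, 0, 0, 0],
)

```text
clock: 18.55
position: [0.5771, -0.0695, 0.199]
tool_rot: [-3.14, -0.0, 1.72]
force: [-1.1, -0.6, -0.6]
grip_width: 0.032
finger_force: 0.0
```

Run:
```python
from h import *
go(.576,-.068,.114); print(monitor.observe()['grip_width'])
S=grab('side','side6'); T=grab('top','top6')
a=cv2.resize(S['img'][150:250,290:410],None,fx=3.3,fy=5/1.5,interpolation=2); b=cv2.resize(T['img'][190:290,240:360],None,fx=3.3,fy=5/1.5,interpolation=2)
cv2.imwrite('pics/c8.png',np.hstack([a,b])[:,:,::-1]); print(a.shape)
for f in((.576,-.068,.132),(.576,-.068,.195)): print((proj(S,f)-[290,150])*3.33)
```

```text
pos [ 0.5771 -0.0695  0.199 ] yaw [-3.14 -0.    1.72] F [-1.1 -0.6 -0.6] lin cm [ 0.17 -0.08  8.5 ] t 18.55
0.032009866880718094
(333, 396, 3)
[[119.85781012 270.43714936]]
[[122.46326576 198.23662701]]
```

View pics/c8.png

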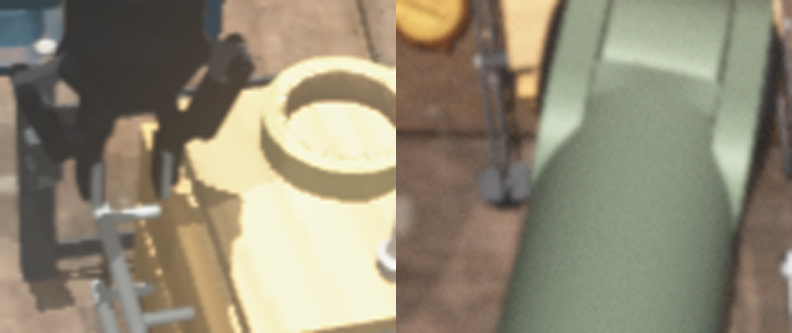

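The handle bar runs from c8 (102,210) through (120,270), matching the prediction, and the fingers straddle it. I'll descend.

move_arm(
  gripper=[0.38, 0.38, 0.38, 0.38, 0.38],
  linear=[
    [0, -0.1, 0.8],
    [0, 0, 1.2],
    [0, 0, 1.2],
    [0, 0, 0.8],
    [0, 0, 0],
  ],
  twist=[0, 0, 0, 0, 0],
)

```text
clock: 19.15
position: [0.5738, -0.0701, 0.1591]
tool_rot: [-3.139, -0.0, 1.719]
force: [-0.2, 0.5, 1.0]
grip_width: 0.0328
finger_force: 0.0
```

move_arm(
  gripper=[0.38, 0.38, 0.38, 0.38, 0.38, 0.38],
  linear=[
    [0, 0, 0.8],
    [0, 0, 0.8],
    [0, 0, 0.8],
    [0, 0, 0.6],
    [0, 0, 0.4],
    [0, 0, 0],
  ],
  twist=[0, 0, 0, 0, 0, 0],
)

```text
clock: 19.75
position: [0.5744, -0.0701, 0.126]
tool_rot: [-3.141, -0.0, 1.719]
force: [-0.2, -0.3, -0.6]
grip_width: 0.0327
finger_force: 0.0
```

No contact. I'll go down the last 1.2 cm and close.

move_arm(
  gripper=[0.38, 0.38, 0.38, 0, 0, 0, 0, 0],
  linear=[
    [0, 0, 0.5],
    [0, 0, 0.5],
    [0, 0, 0.2],
    [0, 0, 0],
    [0, 0, 0],
    [0, 0, 0],
    [0, 0, 0],
    [0, 0, 0],
  ],
  twist=[0, 0, 0, 0, 0, 0, 0, 0],
  squeeze=25,
)

```text
clock: 20.55
position: [0.5748, -0.0701, 0.1147]
tool_rot: [3.141, 0.0, 1.719]
force: [0.6, -0.0, 4.6]
grip_width: 0.0096
finger_force: 24.7
```

move_arm(
  gripper=[0, 0, 0, 0, 0, 0, 0, 0],
  linear=[
    [0, -0.5, 0],
    [0, -1.2, 0],
    [0, -1.5, 0],
    [0, -1.5, 0],
    [0, -1.5, 0],
    [0, -1.5, 0],
    [0, -1.2, 0],
    [0, -0.6, 0],
  ],
  twist=[0, 0, 0, 0, 0, 0, 0, 0],
)

```text
clock: 21.35
position: [0.4795, -0.0843, 0.1147]
tool_rot: [-3.141, -0.0, 1.719]
force: [1.2, -0.2, 2.2]
grip_width: 0.0098
finger_force: 24.6
```

move_arm(
  gripper=[0, 0],
  linear=[
    [0, 0, 0],
    [0, 0, 0],
  ],
  twist=[0, 0],
)

```text
clock: 21.55
position: [0.4803, -0.0842, 0.1146]
tool_rot: [-3.141, -0.0, 1.719]
force: [-1.5, 0.1, 6.4]
grip_width: 0.0098
finger_force: 25.0
```

move_arm(
  gripper=[0.4, 0.4, 0.4, 0.4, 0.4, 0.4, 0.4, 0.4],
  linear=[
    [0, 0, 0],
    [0, 0, 0],
    [0, 0, 0],
    [0, 0, 0],
    [0, 0, -0.5],
    [0, 0, -1],
    [0, 0, -1.5],
    [0, 0, -1.5],
  ],
  twist=[0, 0, 0, 0, 0, 0, 0, 0],
)

```text
clock: 22.35
position: [0.4807, -0.0842, 0.1608]
tool_rot: [3.141, 0.0, 1.719]
force: [0.1, -0.0, 0.7]
grip_width: 0.034
finger_force: 0.0
```

move_arm(
  gripper=[0.4, 0.4, 0.4, 0.4, 0.4, 0.4, 0.4, 0.4],
  linear=[
    [0, 0, -2],
    [0, 0, -2],
    [0, 0, -2],
    [0, 0, -2],
    [0, 0, -1],
    [0, 0, -0.5],
    [0, 0, 0],
    [0, 0, 0],
  ],
  twist=[0, 0, 0, 0, 0, 0, 0, 0],
)

```text
clock: 23.15
position: [0.4804, -0.0841, 0.254]
tool_rot: [-3.141, -0.0, 1.719]
force: [-0.4, 1.0, -0.9]
grip_width: 0.0341
finger_force: 0.0
```

Run:
```python
from h import *
d=grab('side','side7'); p=[.69808,-.05014,.14834]
# compare handle/gate by template check: predicted handle ends at 0.10 out
W=lambda L:Ro.from_euler('z',p[2]).apply(L)+[p[0],p[1],0]
print(proj(d,W([-.12-.1,.05,.132])),proj(d,W([-.12-.1,-.05,.132])))
cv2.imwrite('pics/c9.png',cv2.resize(d['img'][130:350,180:460],None,fx=2.6,fy=2.6,interpolation=2)[:,:,::-1])
```

```text
[[274.8204635  220.71606579]] [[283.19764631 257.8020675 ]]
```

View pics/c9.png

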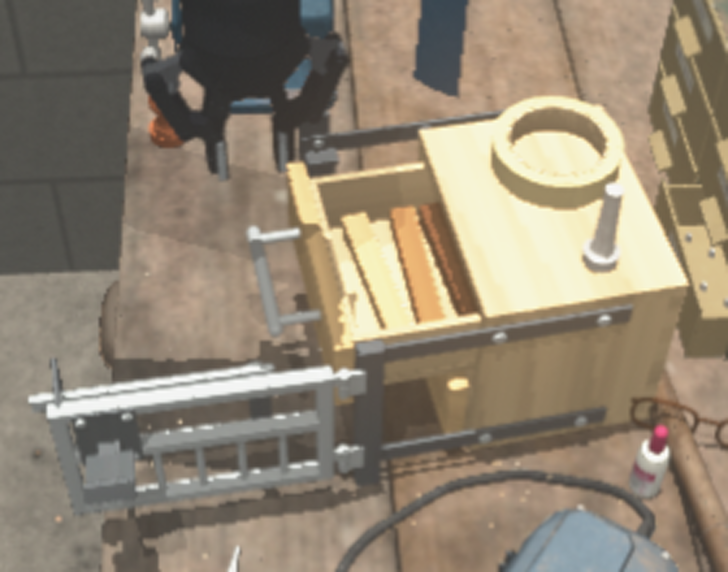

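The drawer is out about 10 cm (handle end at c9 (253,233), predicted (246,236)), the gate is still square, and the arm is clear of everything.

```bash
python3 -c "
from workcell import bot
print(bot.job_done())"
```

```text
the job is handed in; nothing more can be done
None
```

The gate was unlatched and swung back to about square, the upper drawer was pulled out about 10 cm and released, and the job was handed in at about 23 s; no verdict was returned.

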